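# Switch off the bench extraction: find and release the latched key

## Task

One of the four identical yellow keys on the white extraction control unit is still latched down. With the fingertips, tap each key lightly in turn from left to right to find it, without pushing in any key that is up, then press the latched key down to its stop so that it pops up and all four are up. Nothing is picked up, and the things standing round the unit stay where they are.

Things in the scene. Friction and masses are not known exactly. Their poses are not given: they have to be found in the camera images.
- unit: extraction control unit: fixed white case, 100 (x, depth) x 220 (y, length) x 62 mm high, grey deck on top, hose stubs at the back. Origin: centre of its underside; x to its back, y along the key row to the robot's left, z up. Place and yaw (up to 0.4 rad) vary. Key centres at unit x = -14 mm, y = +72, +24, -24, -72 mm (left to right)
- top_a (a point): centre of the top face of one key, a yellow cap 27 x 27 mm (all four look alike), z up; moves with the key. Which key stands at which of the four places in the row varies. The top is 80 mm above the worktop (18 mm above the deck) when the key is up, 74 mm when it is latched down
- key_a (a joint): travel of the key of top_a, m: 0 up, 0.006 latched, 0.010 at its stop. An up key is sprung: 5 N starts it, 0.6 N per further mm (8 N at 5 mm, where its switch closes). A latched key is 6 mm lower and firm up to 5 N; at about 6 N it goes down, trips between 9 and 10 mm (it then pushes back with about 13 N at its stop) and springs up when let go
- top_b (a point): centre of the top face of one key, a yellow cap 27 x 27 mm (all four look alike), z up; moves with the key. Which key stands at which of the four places in the row varies. The top is 80 mm above the worktop (18 mm above the deck) when the key is up, 74 mm when it is latched down
- key_b (a joint): travel of the key of top_b, m: 0 up, 0.006 latched, 0.010 at its stop. An up key is sprung: 5 N starts it, 0.6 N per further mm (8 N at 5 mm, where its switch closes). A latched key is 6 mm lower and firm up to 5 N; at about 6 N it goes down, trips between 9 and 10 mm (it then pushes back with about 13 N at its stop) and springs up when let go
- top_c (a point): centre of the top face of one key, a yellow cap 27 x 27 mm (all four look alike), z up; moves with the key. Which key stands at which of the four places in the row varies. The top is 80 mm above the worktop (18 mm above the deck) when the key is up, 74 mm when it is latched down
- key_c (a joint): travel of the key of top_c, m: 0 up, 0.006 latched, 0.010 at its stop. An up key is sprung: 5 N starts it, 0.6 N per further mm (8 N at 5 mm, where its switch closes). A latched key is 6 mm lower and firm up to 5 N; at about 6 N it goes down, trips between 9 and 10 mm (it then pushes back with about 13 N at its stop) and springs up when let go
- top_d (a point): centre of the top face of one key, a yellow cap 27 x 27 mm (all four look alike), z up; moves with the key. Which key stands at which of the four places in the row varies. The top is 80 mm above the worktop (18 mm above the deck) when the key is up, 74 mm when it is latched down
- key_d (a joint): travel of the key of top_d, m: 0 up, 0.006 latched, 0.010 at its stop. An up key is sprung: 5 N starts it, 0.6 N per further mm (8 N at 5 mm, where its switch closes). A latched key is 6 mm lower and firm up to 5 N; at about 6 N it goes down, trips between 9 and 10 mm (it then pushes back with about 13 N at its stop) and springs up when let go
- cast_pink: pink plaster dental cast, 60 x 77 x 26 mm, loose, near the front of the unit; origin: centre of its underside
- bur_tin: steel-grey round pot, 52 mm wide and 42 mm high, loose, behind the unit; origin: centre of its underside
- putty: purple silicone block, 30 x 42 x 22 mm, loose, beside the right end of the unit; origin: centre of its underside

How it is judged:
By the outcome, as a careful person would: the job done as asked, in the order asked, and still so for the second after the job is handed in, with the robot touching nothing.
It also fails if it takes over 48 s, if anything falls off the work surface, if the arm or the gripper's body presses on something with over 40 N, if the wrist force passes 120 N, or if a joint passes its speed limit or range.

## Robot

A 7-joint arm with a two-finger parallel gripper is mounted at the origin on a cart in front of the work surface, level with it; the furniture and walls round the work are solid. World frame = base frame: x ahead of the robot, y to its left, z up, the work surface at z = 0. Lengths are in m, angles in rad, forces in N, time in s.
With the tool pointing down it reaches from about 0.375 to 0.925 m from the base axis. Payload 3.1 kg.
Tool frame: the origin (TCP) lies midway between the tips of the shut fingers; the grasp point (between the pads) lies 19 mm behind it (ctrl.pinch_z is the distance from the TCP to the grasp point, in m); z points along the fingers, y is the line along which they close (so a half turn about z gives the same grasp; the last joint's range is limited). The gripper opens to 85 mm and grips with 20 to 120 N. Pads are 22 mm wide; open, the fingers measure 114 mm over their backs; the gripper's body (76 mm by 85 mm) begins 54 mm behind the grasp point. The pads swing forward as they close: fully open they stand 13 mm farther back than shut.
Start: joints at [-1.393, 0.383, 0.044, 1.598, -0.018, 1.161, -0.05], TCP at [0.177, 0.625, 0.231] pointing down, gripper open.
Joint ranges: [-2.61, 2.61], [-0.41, 2.15], [-1.48, 1.57], [0, 2.5], [-1.57, 4.71], [0.05, 1.97], [-2.85, 2.85]. Speed limits (rad/s): [2.79, 2.79, 3.14, 3.14, 3.14, 3.14, 3.14].

## Interface

Orientations are given as a rotation vector (axis times angle).
In Python, from workcell import ctrl gives the robot as it stands.
- The arm moves only by the tool jog_arm, never from a script. Its argument "targets" is a list that holds one entry, the list of rows, each a list of 4 numbers: the shift along the tool's x, y, z as a fraction of full scale, then the turn about the tool's z as a fraction of full scale. A call has 1 to 8 rows; each row shifts and turns the commanded pose from where the row before left it, along the tool's axes as they then stand; what a row does not reach is not made up. Full scale, the value 1, is 6 cm for a shift and 0.15 rad for a turn. A row lasts 1/8 s, in which the tool goes at most 62.5 mm and 10.7 degrees, less where a joint would pass 70% of its speed; a pose out of reach is approached as far as the arm can. A call with a number of a shift or a turn outside -1 to 1 is refused whole. A call with a gripper value outside its range is refused whole. "fingers" is the closure, from 0 (fully open) to 1 (shut), set as the call begins (left out, the last holds). The fingers move at their own pace and stop on an object; "force" is the grip in N (left out, the last holds). Time passes only in rows, so rows that do not move let the fingers close. It gives the time, the measured TCP pose, the force, the opening and the grip force at its end, in the units of the state.
- ctrl.get_state(): the state, without advancing time (a new reading comes with each control period).
- ctrl.snapshot(name): name is "side" or "top"; returns a dict with "image" (400x640x3 uint8, blue, green, red), "fovy" (degrees; the focal length in pixels is half the picture's height over the tangent of half this angle, whatever the lens; pixels are square), "cx", "cy" (the principal point, pixels), "T" (4x4, takes a point from camera to world coordinates). Camera axes: x right, y down, z forward; pixel columns grow to the right and rows downward; lengths in m; the calibration is good to about 2 mm. A picture is of the moment at which its call begins. There is no depth.
- ctrl.close_job(): hands the job in; it is judged then, once.
Trained networks look in a picture, given as the dict that the camera call returned (one of the last four; its "shot" number tells which), for a name from the list of things; names that differ only in an ending like _2 or _b are one class to them, and where a whole thing is asked for, a point or a joint stands for the part that bears it (a point fixed in the world has none). Each returns a list of dicts, best first, with "score" (0 to 1); they miss things now and then, are a little off and sometimes report something else, mostly with a low value. They report only what shows in the picture. A call takes as long as a camera call.
- ctrl.boxes_of(query, picture): "box" ([left, top, right, bottom] in pixels, round what is visible of it).
- ctrl.spot_point(query, picture): "position" ([column, row] in pixels: a listed point, or the origin of a listed thing).
The state is a dict: "time_s": time; "joint_positions": joint angles; "qvel": joint speeds; "effort": joint torques, N m; "tool_pos": TCP position; "eef_rot": TCP orientation; "wrist_force": force on the tool from outside, world axes, zero at the start; "moment": the same for the moment, N m; "grip_width": finger opening in m; "finger_force": force on a finger pad.
Only numpy, scipy, OpenCV 4.12 (cv2) and the standard library are available. Lean on these libraries where they do the work, as an engineer would, in place of code of your own. Each camera call takes 0.05 s, during which the arm holds its last target. There are 200 camera calls.

## Working session

There is one attempt and no reset: what is moved stays moved. The work goes in short steps, Python scripts to look and compute and a tool call to move; the robot and the scene stay as the last step left them, time stands still between calls to the robot, and variables do not carry over. Pictures are saved under pics/ and viewed, at most 10 in all, crops included, and the job is handed in when it is done.

Besides the shell and the picture viewer there is one more tool, called after "Call:" as a command line: name --argument value ..., lists and objects as JSON in quotes. jog_arm: Moves the arm, as the interface text tells. Shift numbers are shares of 6 cm and turn numbers shares of 0.15 rad, none past 1 either way. Its arguments: {"type":"object","properties":{"targets":{"type":"array","items":{"type":"array","items":{"type":"array","items":{"type":"number"}}}},"fingers":{"type":"number"},"force":{"type":"number"}},"required":["targets"]}

```bash
mkdir -p pics; cat > h.py <<'E'
import numpy as np, cv2
from workcell import ctrl
def cam(p):
    f=200/np.tan(np.radians(p["fovy"])/2) if p["image"].shape[0]==400 else None
    return f,p["cx"],p["cy"],np.array(p["T"])
def ray(p,uv):
    f,cx,cy,T=cam(p); d=T[:3,:3]@np.array([(uv[0]-cx)/f,(uv[1]-cy)/f,1]); return T[:3,3],d
def onz(p,uv,z):
    o,d=ray(p,uv); return o+d*(z-o[2])/d[2]
def proj(p,X):
    f,cx,cy,T=cam(p); c=T[:3,:3].T@(np.array(X)-T[:3,3]); return [f*c[0]/c[2]+cx,f*c[1]/c[2]+cy]
E
python3 - <<'E'
from h import *
s=ctrl.get_state(); print({k:np.round(v,3) for k,v in s.items()})
for n in("top","side"):
    p=ctrl.snapshot(n); cv2.imwrite(f"pics/{n}0.png",p["image"])
    print(n,np.round(p["T"],3).tolist(),p["fovy"])
    for q in("top_a",): 
        for r in ctrl.spot_point(q,p): print(q,np.round(r["position"],1),round(r["score"],2),onz(p,r["position"],.08).round(4))
    for q in("unit","cast_pink","bur_tin","putty"):
        for r in ctrl.spot_point(q,p)[:1]: print(q,np.round(r["position"],1),round(r["score"],2),onz(p,r["position"],0).round(4))
E
```

```text
{'time_s': np.float64(0.0), 'joint_positions': array([-1.393,  0.384,  0.044,  1.6  , -0.018,  1.161, -0.05 ]), 'qvel': array([-0.   ,  0.   , -0.   ,  0.001,  0.001, -0.001,  0.002]), 'effort': array([-0.0000e+00, -4.3347e+01,  1.0250e+00, -2.4951e+01,  1.1000e-02,
        1.1000e-02, -0.0000e+00]), 'tool_pos': array([0.177, 0.625, 0.23 ]), 'eef_rot': array([-0.432, -3.112,  0.004]), 'wrist_force': array([0.299, 0.482, 0.05 ]), 'moment': array([-0.004,  0.013, -0.024]), 'finger_force': np.float64(0.0), 'grip_width': np.float64(0.085)}
top [[0.034, -0.976, 0.215, 0.394], [-0.999, -0.034, 0.003, -0.028], [0.004, -0.215, -0.977, 0.926], [0.0, 0.0, 0.0, 1.0]] 44.27908526877681
top_a [283.4 217.7] 0.82 [0.5455 0.0421 0.08  ]
top_a [309.5 219.3] 0.7 [ 0.5442 -0.0036  0.08  ]
top_a [253.5 211.7] 0.68 [0.5543 0.0949 0.08  ]
top_a [229.9 210.4] 0.53 [0.5552 0.1364 0.08  ]
unit [273.9 217.5] 0.69 [0.5596 0.0668 0.    ]
cast_pink [244.1 273.4] 0.79 [0.4518 0.1166 0.    ]
bur_tin [295.5 153.5] 0.67 [0.6889 0.0313 0.    ]
putty [355.1 241.3] 0.85 [ 0.5191 -0.0893  0.    ]
side [[-0.872, -0.301, 0.385, 0.258], [-0.488, 0.497, -0.718, 0.586], [0.024, -0.814, -0.58, 0.573], [0.0, 0.0, 0.0, 1.0]] 42.10659840050835
top_a [301.7 247. ] 0.96 [0.5485 0.0904 0.08  ]
top_a [279.7 267.6] 0.89 [0.5524 0.1433 0.08  ]
top_a [320.3 233.6] 0.52 [0.5403 0.0496 0.08  ]
top_a [336.7 212.8] 0.52 [ 0.5433 -0.0094  0.08  ]
unit [301.9 276.6] 0.64 [0.5591 0.0711 0.    ]
cast_pink [351.2 327.2] 0.62 [0.4466 0.1236 0.    ]
bur_tin [252.1 237.1] 0.77 [0.6823 0.0312 0.    ]
putty [369.1 231.7] 0.63 [ 0.515  -0.0863  0.    ]
```

View pics/top0.png

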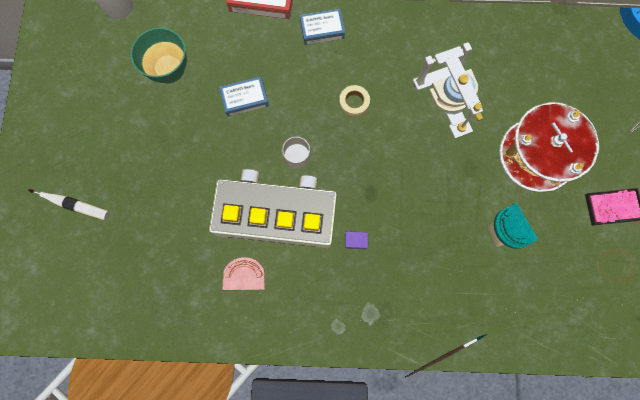

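View pics/side0.png

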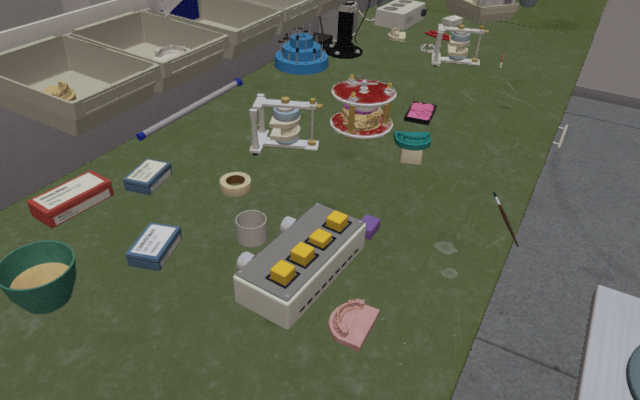

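```bash
cat > fit.py <<'E'
from h import *
from scipy.optimize import least_squares
KY=[.072,.024,-.024,-.072]
def blobs(p):
    hsv=cv2.cvtColor(p["image"],cv2.COLOR_BGR2HSV)
    m=cv2.inRange(hsv,(22,150,150),(35,255,255))
    n,l,st,c=cv2.connectedComponentsWithStats(m)
    return [(c[i],st[i]) for i in range(1,n) if st[i,4]>40]
E
python3 - <<'E'
from fit import *
P={n:ctrl.snapshot(n) for n in("top","side")}
B={}
for n,p in P.items():
    b=blobs(p)
    for c,s in b: print(n,c.round(1),s)
    crop=p["image"][190:245,195:350] if n=="top" else p["image"][195:300,225:385]
    cv2.imwrite(f"pics/c_{n}.png",cv2.resize(crop,None,fx=5,fy=5,interpolation=cv2.INTER_CUBIC))
    s=[(r["position"],r["score"]) for r in ctrl.spot_point("top_a",p)]
    print(np.array([np.r_[a,b] for a,b in s]).round(2).tolist())
E
```

```text
top [230.1 212.5] [222 205  17  16 230]
top [257.2 215.3] [249 208  17  16 233]
top [284.5 218.8] [277 211  16  16 223]
top [311.6 221.2] [304 214  16  16 223]
[[231.3, 212.7, 0.73], [284.3, 219.5, 0.53], [256.0, 213.2, 0.49]]
side [336.8 216.8] [327 210  21  14 170]
side [320.1 235.6] [310 229  21  14 188]
side [302.1 249.6] [291 242  23  16 218]
side [282.3 268.1] [271 260  24  17 243]
[[336.9, 215.3, 0.9], [318.8, 232.6, 0.86], [280.5, 271.3, 0.83], [299.8, 246.4, 0.73], [366.8, 233.7, 0.3]]
```

View pics/c_side.png

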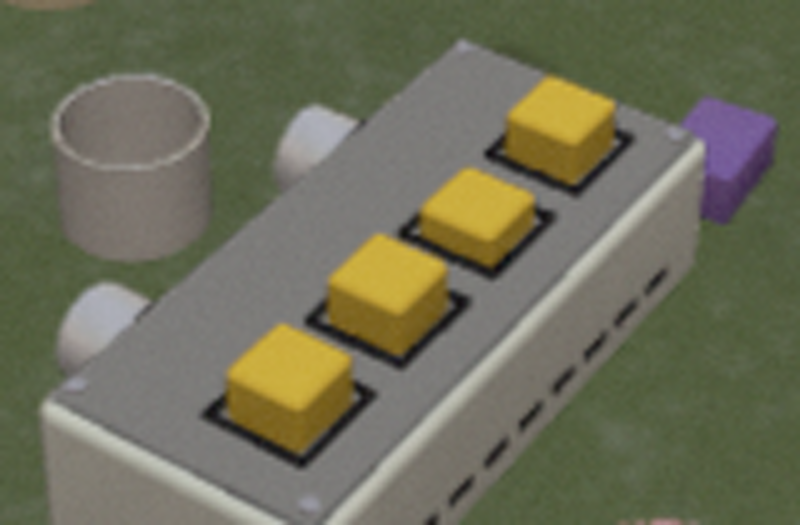

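View pics/c_top.png

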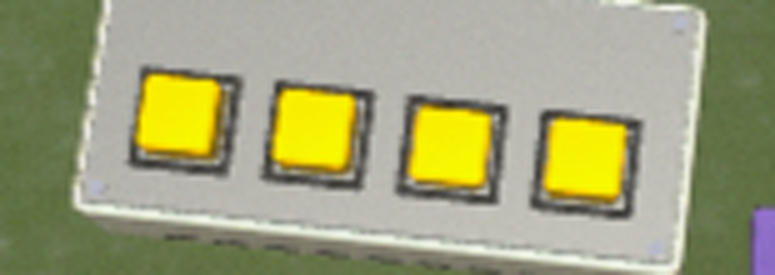

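Side crop: the third key from the left (crop px 478,217; image px 320,235) stands visibly lower, probably the latched one. The others stand equally high. The top crop shows the row slightly yawed, with all four caps clear.

```bash
cat > rel.py <<'E'
# usage: tool-frame move (fractions) to TCP world x,y,z and closing-axis yaw
from fit import *
from scipy.spatial.transform import Rotation as R
def K(i,pose,dx=0):
    x,y,a=pose; ux=-.014+dx;uy=KY[i]; return np.array([x+np.cos(a)*ux-np.sin(a)*uy,y+np.sin(a)*ux+np.cos(a)*uy])
E
python3 - <<'E'
from rel import *
P={n:ctrl.snapshot(n) for n in("top","side")}
obs={"top":sorted([c for c,_ in blobs(P["top"])],key=lambda c:c[0]),"side":sorted([c for c,_ in blobs(P["side"])],key=lambda c:c[0])}
Z=[.08,.08,.074,.08]
def res(v,ns=("top","side")):
    return np.concatenate([np.array(proj(P[n],[*K(i,v),Z[i]]))-obs[n][i] for n in ns for i in range(4)])
for ns in(("top","side"),("top",),("side",)):
    r=least_squares(lambda v:res(v,ns),[.56,.07,-.1],loss="soft_l1"); print(ns,r.x.round(4)); print(res(r.x).round(1))
    if len(ns)==2: v=r.x
for i in range(4):
    A=[];b=[]
    for n in obs:
        o,d=ray(P[n],obs[n][i]); d=d/np.linalg.norm(d); M=np.eye(3)-np.outer(d,d); A.append(M); b.append(M@o)
    print(i,"tri",np.linalg.solve(sum(A),sum(b)).round(4),"fit",K(i,v).round(4))
s=ctrl.get_state(); print(s["time_s"]); Rm=R.from_rotvec(s["eef_rot"]).as_matrix(); print(Rm.round(3))
print((Rm.T@(np.r_[K(0,v),.15]-s["tool_pos"])/.06).round(2))
E
```

```text
('top', 'side') [ 0.56    0.065  -0.0727]
[-1.2  0.1 -1.1  0.1 -1.   0.2 -0.9  0.1  0.2 -2.6  0.1 -2.6  0.1 -2.4
  0.2 -2.4]
('top',) [ 0.5603  0.0632 -0.0734]
[-0.1 -0.  -0.1 -0.   0.   0.1  0.1 -0.1  0.7 -3.4  0.6 -3.4  0.6 -3.1
  0.6 -3. ]
('side',) [ 0.5574  0.0701 -0.0711]
[-4.2  1.5 -4.1  1.5 -3.9  1.6 -3.9  1.4 -0.1  0.3 -0.1 -0.1 -0.  -0.
  0.1 -0.2]
0 tri [0.5525 0.1369 0.0739] fit [0.5513 0.1378]
1 tri [0.549  0.0888 0.0737] fit [0.5478 0.09  ]
2 tri [0.5455 0.0407 0.068 ] fit [0.5443 0.0421]
3 tri [ 0.5419 -0.0073  0.0739] fit [ 0.5408 -0.0058]
0.9
[[-0.962  0.272 -0.   ]
 [ 0.272  0.962  0.   ]
 [ 0.     0.    -1.   ]]
[-8.21 -6.12  1.35]
```

Call:
jog_arm --targets '[[[0,0,0,-0.68],[0,0,0,-0.67],[-0.57,-0.64,0,0],[-0.57,-0.64,0,0],[-0.57,-0.64,0,0],[-0.57,-0.64,0,0],[-0.57,-0.64,0,0],[-0.57,-0.64,0,0]]]' --fingers 1 --force 60

```text
time_s: 1.9
tool_pos: [0.3658, 0.3793, 0.2316]
eef_rot: [0.115, 3.139, 0.001]
wrist_force: [0.3, 0.6, -0.9]
grip_width: 0.0001
finger_force: 0.0
```

Call:
jog_arm --targets '[[[-0.57,-0.64,0,0],[-0.57,-0.64,0,0],[-0.57,-0.64,0.2,0],[-0.57,-0.64,0.2,0],[0,0,0.4,0],[0,0,0.4,0],[0,0,0,0],[0,0,0,0]]]'

```text
time_s: 2.9
tool_pos: [0.4905, 0.2179, 0.1601]
eef_rot: [0.114, 3.138, 0.001]
wrist_force: [0.2, 0.6, 0.8]
grip_width: -0.0
finger_force: 0.0
```

Call:
jog_arm --targets '[[[-0.37,-0.42,0,0],[-0.37,-0.42,0,0],[-0.37,-0.42,0,0],[0,0,0.4,0],[0,0,0.4,0],[0,0,0,0],[0,0,0,0]]]'

```text
time_s: 3.78
tool_pos: [0.552, 0.1379, 0.1129]
eef_rot: [0.114, 3.137, 0.002]
wrist_force: [0.3, 0.1, 0.7]
grip_width: -0.0001
finger_force: 0.0
```

```bash
python3 - <<'E'
from rel import *
P={n:ctrl.snapshot(n) for n in("top","side")}
a=P["top"]["image"][170:270,190:350]; b=P["side"]["image"][185:300,225:385]
f=lambda c:cv2.resize(c,(640,290),interpolation=cv2.INTER_CUBIC) 
cv2.imwrite("pics/v1.png",np.vstack([f(a),f(b)]))
s=ctrl.get_state(); print(s["tool_pos"].round(4) if hasattr(s["tool_pos"],'round') else s["tool_pos"],s["wrist_force"])
for n in P: print(n,np.round(proj(P[n],s["tool_pos"]),1))
E
```

```text
[0.5522 0.1378 0.113 ] [ 0.18223119 -0.21437438 -0.44236168]
top [225.4 208.4]
side [281.6 247.2]
```

View pics/v1.png

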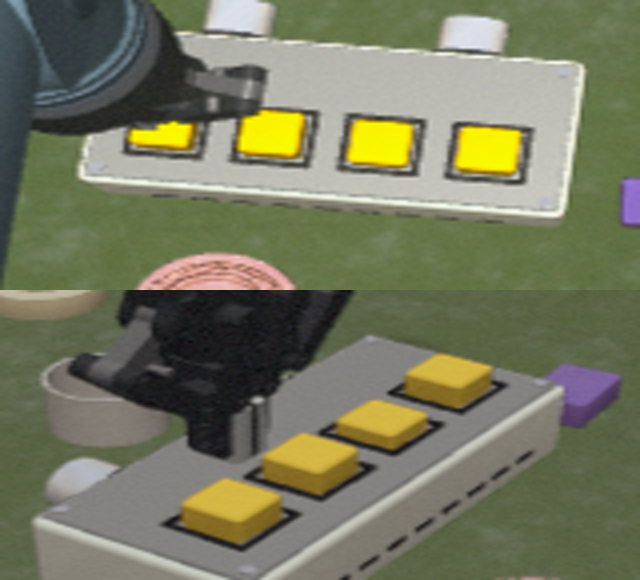

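The top view (upper half) shows the gripper over the left key. The side view (lower half) shows the shut tips above it at about (282,250), close to the projected TCP (282,247).

Call:
jog_arm --targets '[[[0,0,0.25,0],[0,0,0.2,0],[0,0,0,0],[0,0,0,0]]]'

```text
time_s: 4.38
tool_pos: [0.5507, 0.137, 0.084]
eef_rot: [-0.115, -3.139, 0.001]
wrist_force: [-0.3, 0.0, 0.2]
grip_width: 0.0001
finger_force: 0.0
```

Call:
jog_arm --targets '[[[0,0,0.05,0],[0,0,0,0]]]'

```text
time_s: 4.62
tool_pos: [0.5509, 0.1372, 0.0813]
eef_rot: [-0.115, -3.139, -0.0]
wrist_force: [-0.4, -0.2, -0.2]
grip_width: -0.0
finger_force: 0.0
```

Call:
jog_arm --targets '[[[0,0,0.02,0],[0,0,0,0]]]'

```text
time_s: 4.88
tool_pos: [0.551, 0.1372, 0.0802]
eef_rot: [0.115, 3.139, 0.0]
wrist_force: [0.9, 0.4, 1.6]
grip_width: 0.0001
finger_force: 0.2
```

Call:
jog_arm --targets '[[[0,0,0.01,0],[0,0,0,0]]]'

```text
time_s: 5.12
tool_pos: [0.5511, 0.1372, 0.0801]
eef_rot: [0.115, 3.139, 0.001]
wrist_force: [-2.2, 0.1, 5.3]
grip_width: -0.0001
finger_force: 2.6
```

Left key is up (contact at 80 mm). Next key.

Call:
jog_arm --targets '[[[0,0,-0.18,0],[0,-0.4,0,0],[0,-0.4,0,0],[0,0,0,0],[0,0,0.075,0],[0,0,0.075,0],[0,0,0,0]]]'

```text
time_s: 6.0
tool_pos: [0.5469, 0.0905, 0.0806]
eef_rot: [-0.112, -3.138, -0.0]
wrist_force: [0.2, 0.5, -0.9]
grip_width: 0.0
finger_force: 0.0
```

Call:
jog_arm --targets '[[[0,0,0.015,0],[0,0,0,0]]]'

```text
time_s: 6.25
tool_pos: [0.5474, 0.0895, 0.0804]
eef_rot: [-0.115, -3.139, -0.0]
wrist_force: [0.4, -0.2, -0.2]
grip_width: -0.0001
finger_force: 0.0
```

Call:
jog_arm --targets '[[[0,0,0.01,0],[0,0,0,0]]]'

```text
time_s: 6.5
tool_pos: [0.5475, 0.0894, 0.0802]
eef_rot: [0.115, 3.139, 0.001]
wrist_force: [-0.9, -0.1, 3.1]
grip_width: -0.0001
finger_force: 1.7
```

Second key is up (3 N at 80 mm). Next.

Call:
jog_arm --targets '[[[0,0,-0.18,0],[0,-0.4,0,0],[0,-0.4,0,0],[0,0,0,0],[0,0,0.075,0],[0,0,0.075,0],[0,0,0,0]]]'

```text
time_s: 7.38
tool_pos: [0.5433, 0.0426, 0.0808]
eef_rot: [-0.112, -3.138, 0.0]
wrist_force: [0.3, -0.6, 0.6]
grip_width: 0.0001
finger_force: 0.0
```

Call:
jog_arm --targets '[[[0,0,0.025,0],[0,0,0,0]]]'

```text
time_s: 7.62
tool_pos: [0.5438, 0.0416, 0.08]
eef_rot: [-0.115, -3.139, 0.0]
wrist_force: [0.0, -0.1, 0.1]
grip_width: 0.0001
finger_force: 0.0
```

Call:
jog_arm --targets '[[[0,0,0.01,0],[0,0,0,0]]]'

```text
time_s: 7.88
tool_pos: [0.5438, 0.0414, 0.0795]
eef_rot: [0.115, 3.139, -0.0]
wrist_force: [-0.3, -1.0, 0.6]
grip_width: 0.0002
finger_force: 0.0
```

No contact at 79.5 mm, so it goes lower.

Call:
jog_arm --targets '[[[0,0,0.05,0],[0,0,0.025,0],[0,0,0,0]]]'

```text
time_s: 8.25
tool_pos: [0.5436, 0.0414, 0.0747]
eef_rot: [-0.115, -3.139, 0.0]
wrist_force: [0.8, -1.0, 1.0]
grip_width: -0.0003
finger_force: 0.0
```

Call:
jog_arm --targets '[[[0,0,0.015,0],[0,0,0,0]]]'

```text
time_s: 8.5
tool_pos: [0.5439, 0.0414, 0.0743]
eef_rot: [0.115, 3.139, 0.0]
wrist_force: [-1.0, -0.5, 1.1]
grip_width: 0.0001
finger_force: 1.0
```

Call:
jog_arm --targets '[[[0,0,0.007,0],[0,0,0,0]]]'

```text
time_s: 8.75
tool_pos: [0.5439, 0.0414, 0.0742]
eef_rot: [-0.115, -3.139, -0.0]
wrist_force: [-2.0, -0.2, 4.7]
grip_width: -0.0002
finger_force: 2.5
```

Third key is latched (firm at 74 mm). Tap the fourth too, to complete the row.

Call:
jog_arm --targets '[[[0,0,-0.28,0],[0,-0.4,0,0],[0,-0.4,0,0],[0,0,0,0],[0,0,0.075,0],[0,0,0.075,0],[0,0,0,0]]]'

```text
time_s: 9.62
tool_pos: [0.5397, -0.0053, 0.0807]
eef_rot: [-0.112, -3.138, -0.0]
wrist_force: [-0.0, 0.6, 0.1]
grip_width: 0.0002
finger_force: 0.0
```

Call:
jog_arm --targets '[[[0,0,0.015,0],[0,0,0,0]]]'

```text
time_s: 9.88
tool_pos: [0.5403, -0.0063, 0.0805]
eef_rot: [-0.115, -3.139, 0.0]
wrist_force: [0.1, 0.9, -0.0]
grip_width: 0.0
finger_force: 0.0
```

Call:
jog_arm --targets '[[[0,0,0.005,0],[0,0,0,0]]]'

```text
time_s: 10.12
tool_pos: [0.5403, -0.0065, 0.0803]
eef_rot: [0.115, 3.139, 0.0]
wrist_force: [-0.5, 0.4, -0.0]
grip_width: -0.0001
finger_force: 0.0
```

Call:
jog_arm --targets '[[[0,0,0.006,0],[0,0,0,0]]]'

```text
time_s: 10.38
tool_pos: [0.5404, -0.0065, 0.0802]
eef_rot: [0.115, 3.139, 0.0]
wrist_force: [-0.2, -0.6, 2.3]
grip_width: -0.0004
finger_force: 1.3
```

Fourth is up. Back to the third and press.

Call:
jog_arm --targets '[[[0,0,-0.17,0],[0,0.4,0,0],[0,0.4,0,0],[0,0,0,0],[0,0,0.12,0],[0,0,0.12,0],[0,0,0,0]]]'

```text
time_s: 11.25
tool_pos: [0.5432, 0.04, 0.0749]
eef_rot: [-0.118, -3.138, 0.002]
wrist_force: [0.6, -0.5, 0.4]
grip_width: -0.0001
finger_force: 0.0
```

Call:
jog_arm --targets '[[[0,0,0.03,0],[0,0,0.03,0],[0,0,0.03,0],[0,0,0,0]]]'

```text
time_s: 11.75
tool_pos: [0.5437, 0.0406, 0.0707]
eef_rot: [-0.116, -3.139, 0.001]
wrist_force: [-2.5, -1.8, 4.6]
grip_width: -0.0002
finger_force: 1.9
```

Call:
jog_arm --targets '[[[0,0,0.015,0],[0,0,0.015,0],[0,0,0,0]]]'

```text
time_s: 12.12
tool_pos: [0.5437, 0.0405, 0.0705]
eef_rot: [-0.116, -3.138, -0.0]
wrist_force: [-5.8, -1.8, 17.4]
grip_width: -0.0001
finger_force: 8.2
```

Call:
jog_arm --targets '[[[0,0,0.015,0],[0,0,0,0]]]'

```text
time_s: 12.38
tool_pos: [0.5437, 0.0405, 0.0702]
eef_rot: [-0.116, -3.138, -0.001]
wrist_force: [-8.8, -2.0, 19.7]
grip_width: -0.0003
finger_force: 9.8
```

Call:
jog_arm --targets '[[[0,0,-0.15,0],[0,0,-0.3,0],[0,0,-0.6,0],[0,0,-0.6,0],[-0.2,0.6,-0.5,0],[0,0.7,0,0],[0,0.7,0,0],[0,0.7,0,0]]]'

```text
time_s: 13.38
tool_pos: [0.5676, 0.2041, 0.1969]
eef_rot: [0.114, 3.139, 0.001]
wrist_force: [0.7, 0.3, 0.2]
grip_width: 0.0001
finger_force: 0.0
```

Call:
jog_arm --targets '[[[0,0.7,0,0],[0,0.7,0,0],[0,0.7,0,0],[0,0,0,0],[0,0,0,0]]]'

```text
time_s: 14.0
tool_pos: [0.5766, 0.3276, 0.1962]
eef_rot: [-0.114, -3.139, 0.002]
wrist_force: [0.1, -0.5, -0.5]
grip_width: 0.0
finger_force: 0.0
```

```bash
python3 - <<'E'
from rel import *
P={n:ctrl.snapshot(n) for n in("top","side")}
for n in P:
    for c,s in blobs(P[n]): print(n,c.round(1),s[4])
cv2.imwrite("pics/v2.png",np.vstack([cv2.resize(P["top"]["image"][120:320,190:390],(500,290)),cv2.resize(P["side"]["image"][185:300,225:385],(500,290),interpolation=cv2.INTER_CUBIC)]))
E
```

```text
top [230.  212.4] 232
top [257.1 215.3] 234
top [284.3 218.3] 231
top [311.6 221.2] 223
side [337.  217.1] 175
side [320.3 232.7] 201
side [302.2 249.8] 220
side [282.5 268.5] 255
```

View pics/v2.png

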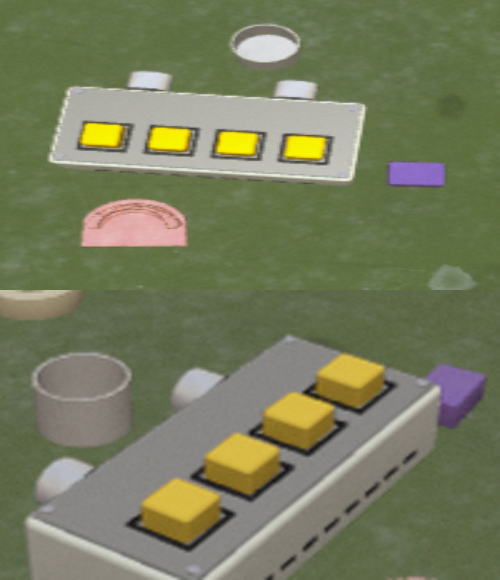

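All four keys stand equally high: the third key's side-view row went from 235.6 to 232.7, in line with the others. The cast, tin and putty have not moved.

```bash
python3 -c "
from workcell import ctrl
print(ctrl.close_job())"
```

```text
the job is handed in; nothing more can be done
None
```

I tapped all four keys from left to right and found the third one latched; I pressed it to its stop and it popped up, so all four keys are now up, the things round the unit have not moved, and the job is handed in at about 14 s.

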